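Fill a sample bin and press its label holder home behind the lip

TASK

First drop both small capped vials into the open sample bin. Then take the label holder out of its stand and push it straight down behind the lip on the front of that bin, card facing outwards, until it is fully home on its spring seat, without forcing it. Finish still gripping the holder and pressing it home - do not let go - and leave the stopper, timer and beaker where they are.

Things in the scene. Friction and masses are not known exactly. Their poses are not given: they have to be found in the camera images.
- bin_center (a point): Centre of the inner floor (4 mm above the worktop) of the open grey metal sample bin, fixed to the worktop: outside 150 (x) x 200 (y) x 55 mm high with a rolled edge at the two sides to 57 mm, walls 4 mm. Axes are the bin's: z up, -x points out of its front, towards the robot, where the label rail is. The bin's place and yaw vary.
- slot_home (a point): Where the bottom centre of the label holder is when fully home in the label rail on the bin's front: 12 mm above the worktop, 79.5 mm from the bin's centre along its -x; axes as the bin's. The slot, open at the top, lies between the bin's front wall and an aluminium lip: 9 mm wide (x), 72 mm long (y); the lip is 42 mm high, its top and the tops of the end cheeks flare outwards up to 51 mm above the worktop as a lead-in; the bin's wall behind is 55 mm high.
- seat (a joint): Sprung steel seat in the foot of the slot, pushed straight down by the holder: 0 = up (its top is 20 mm above the worktop), 0.008 m = on its stop, holder fully home. The spring resists with about 3 N at the start and 9 N at the stop, far more than the holder's weight, and lifts the holder again if it is let go.
- holder_grip (a point): Centre of the grip bar of the label holder, the loose thing to be gripped: white upright plate 5 (x) x 66 (y) x 70 (z) mm with a grey grip bar on top, 14 (x) x 40 (y) x 24 (z) mm, 94 mm high in all, 60 g. Axes are the holder's: z up, -x out of its front, which bears a plain brown card; pinch the bar across x, from above. The card must face the same way as the front of the bin (-x of both alike).
- holder_foot (a point): Centre of the underside of the label holder, 82 mm below holder_grip; same axes.
- stand: Grey plastic stand 46 (x) x 100 (y) x 22 mm, fixed to the worktop, origin at the centre of its underside; the holder stands upright in its slot 15 mm deep (slot floor 7 mm above the worktop, 7 x 70 mm). Its place and yaw vary.
- vial_white_center (a point): Centre (half-way up) of the small upright sample vial with a white screw cap, 22 mm diameter, 43 mm high, 20 g, on the worktop.
- vial_black_center (a point): Centre (half-way up) of the small upright sample vial with a black screw cap, 22 mm diameter, 43 mm high, 20 g, on the worktop.
- stopper: Bystander: rubber stopper 35 mm diameter, 27 mm high, origin under its centre, in the row with the vials; which of the three stands where varies.
- timer: Bystander: bench timer 66 x 62 x 18 mm, origin under its centre.
- beaker: Bystander: empty glass beaker, 89 mm diameter, 112 mm high, origin under its centre.
There are look-alikes about, which are no part of the job. What is shaped like the part that bears holder_grip but yellow is not meant.

How it is judged:
By the outcome, as a careful person would: the job done as asked, in the order asked, and still so for the second after the job is handed in, while the arm keeps its last pose, push and grip.
It also fails if it takes over 72 s, if anything falls off the work surface, if the arm or the gripper's body presses on something with over 40 N, if the wrist force passes 120 N, or if a joint passes its speed limit or range.

ROBOT

A 6-joint arm with a two-finger parallel gripper is mounted at the origin on a cart in front of the work surface, level with it; the furniture and walls round the work are solid. World frame = base frame: x ahead of the robot, y to its left, z up, the work surface at z = 0. Lengths are in m, angles in rad, forces in N, time in s.
With the tool pointing down it reaches from about 0.225 to 0.725 m from the base axis. Payload 3.1 kg.
Tool frame: the origin (TCP) lies at the very end of the fingers, on their centre line; the grasp point (between the pads) lies 19 mm behind it; z points along the fingers, x is the direction in which the jaws open and shut, and the axes are right-handed (so a half turn about z gives the same grasp; the last joint's range is limited). The gripper opens to 85 mm and grips with 20 to 120 N. Pads are 22 mm wide; open, the fingers measure 114 mm over their backs; the gripper's body (76 mm by 85 mm) begins 54 mm behind the grasp point. The pads swing forward as they close: fully open they stand 13 mm farther back than shut.
Start: joints at [0.997, 0.048, 0.099, 1.622, 0, 1.443], TCP at [0.226, 0.474, 0.231] pointing down, gripper open.
Joint ranges: [-2.91, 2.91], [-0.99, 1.94], [-1.21, 1.42], [-2.12, 2.29], [-1.49, 1.47], [-3.14, 3.14]. Speed limits (rad/s): [2.79, 2.79, 3.14, 3.14, 3.14, 3.14].

INTERFACE

Orientations are given as a unit quaternion [w, x, y, z].
In Python, from station import arm gives the robot as it stands.
- The arm moves only by the shell command python3 -m jog 'ROWS' [OPENING] [FORCE]. ROWS is JSON, a list of rows, each an object of numbers: "x", "y", "z": the shift along the tool's x, y, z in mm; "rx", "ry", "rz": the turn, a rotation vector about the tool's x, y, z in rad. A call has 1 to 12 rows; each row shifts and turns the commanded pose from where the row before left it, along the tool's axes as they then stand; what a row does not reach is not made up. A row lasts 1/8 s, in which the tool goes at most 62.5 mm and 10.7 degrees, less where a joint would pass 70% of its speed; a pose out of reach is approached as far as the arm can. A call is refused whole if a number of a shift passes 62.5 or a number of a turn 0.188, either way. A call with a gripper value outside its range is refused whole. OPENING is the opening in per cent of the stroke, from 0 (shut) to 100 (fully open), set as the call begins (- or left out, the last holds). The fingers move at their own pace and stop on an object; FORCE is the grip in N (left out, the last holds). Time passes only in rows, so rows that do not move let the fingers close. It gives the time, the measured TCP pose, the force and the opening at its end, in the units of the state.
- arm.get_obs(): the state, without advancing time (a new reading comes with each control period).
- arm.grab_frame(name): name is "side" or "top" or "wrist"; returns the picture (480x640x3 uint8, red, green, blue); there is no depth.
- arm.get_calibration(name): a dict with "fx", "fy", "cx", "cy" (pixels), "extrinsics" (4x4, takes a point from camera to world coordinates). Camera axes: x right, y down, z forward; pixel columns grow to the right and rows downward; lengths in m; the calibration is good to about 2 mm. A picture is of the moment at which its call begins: read the wrist's pose just before it. get_calibration takes no time and is no camera call; for the wrist camera it gives the pose at the moment of the call.
- arm.sign_off(): hands the job in, once; it reports no verdict.
The state is a dict: "clock": time; "qpos": joint angles; "dq": joint speeds; "joint_efforts": joint torques, N m; "ee_pos": TCP position; "orientation": TCP orientation; "wrist_force": force on the tool from outside, world axes, zero at the start; "torque": the same for the moment, N m; "opening": finger opening in m.
Only numpy, scipy, OpenCV 4.12 (cv2) and the standard library are available. Lean on these libraries where they do the work, as an engineer would, in place of code of your own. Each camera call takes 0.05 s, during which the arm holds its last target. There are 200 camera calls.

## Working session

There is one attempt and no reset: what is moved stays moved. The work goes in short steps, Python scripts to look and compute and a shell command to move; the robot and the scene stay as the last step left them, time stands still between calls to the robot, and variables do not carry over. Pictures are saved under pics/ and viewed, about 8 in all and at most 12, crops included, and the job is handed in when it is done.

```bash
mkdir -p pics; ls; python3 - <<'E'
from station import arm
import cv2,numpy as np
o=arm.get_obs();print(o)
for n in("top","side"):
    f=arm.grab_frame(n);cv2.imwrite(f"pics/{n}0.png",f[:,:,::-1]);c=arm.get_calibration(n);print(n,c)
print(arm.get_calibration("wrist"))
E
```

```text
pics
{'clock': 0.0, 'qpos': array([ 9.97192954e-01,  4.87441218e-02,  9.75492962e-02,  1.62199599e+00,
       -4.30015407e-06,  1.44296608e+00]), 'dq': array([ 1.23687013e-03, -1.09139617e-03,  6.61872603e-05, -4.35594068e-04,
       -9.60566310e-05, -1.74023557e-04]), 'joint_efforts': array([ 5.06767628e-04, -3.38781452e+01,  3.20015609e+01,  2.03334371e-02,
       -1.12603345e-04,  5.32280055e-06]), 'ee_pos': array([0.22604085, 0.47315232, 0.23009628]), 'orientation': array([ 5.06134588e-04,  8.45917704e-01,  5.33312108e-01, -1.08499865e-03]), 'wrist_force': array([ 0.04018833,  0.64765537, -0.27112974]), 'torque': array([0.04926356, 0.01413896, 0.0058077 ]), 'opening': 0.08531062401436493}
top {'fx': 467.94744035014577, 'fy': 467.94744035014577, 'cx': 310.76309469941395, 'cy': 237.63936500984647, 'extrinsics': array([[-0.00491349, -0.98249014,  0.18624978,  0.36409706],
       [-0.9999839 ,  0.00429912, -0.00370238,  0.02721175],
       [ 0.00283684, -0.18626497, -0.98249545,  1.15819417],
       [ 0.        ,  0.        ,  0.        ,  1.        ]])}
side {'fx': 585.2390498285622, 'fy': 585.2390498285622, 'cx': 320.3456227565095, 'cy': 235.43498063391166, 'extrinsics': array([[ 0.90182309, -0.15302214,  0.40410313,  0.03704263],
       [-0.43149144, -0.36874706,  0.82331084, -1.04259862],
       [ 0.02302705, -0.91684777, -0.39857236,  0.62512483],
       [ 0.        ,  0.        ,  0.        ,  1.        ]])}
{'fx': 382.9008095736536, 'fy': 382.9008095736536, 'cx': 319.6010210591716, 'cy': 236.75854967756493, 'extrinsics': array([[ 0.43124862,  0.86604837,  0.25295226,  0.16205554],
       [ 0.90222926, -0.41312984, -0.12371782,  0.50523297],
       [-0.00264349,  0.28157407, -0.95953585,  0.37229208],
       [ 0.        ,  0.        ,  0.        ,  1.        ]])}
```

View pics/top0.png

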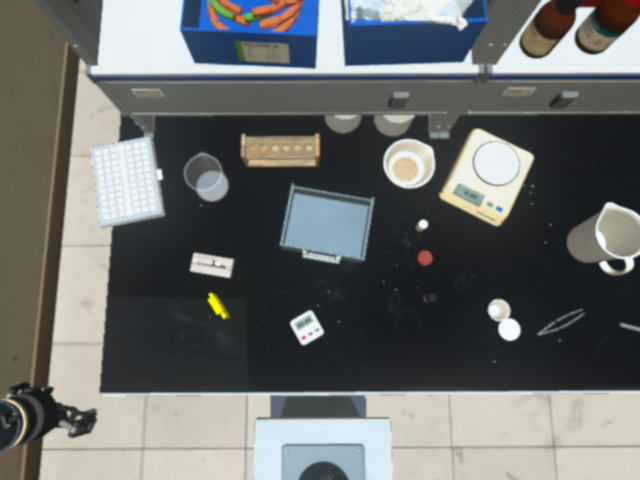

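View pics/side0.png

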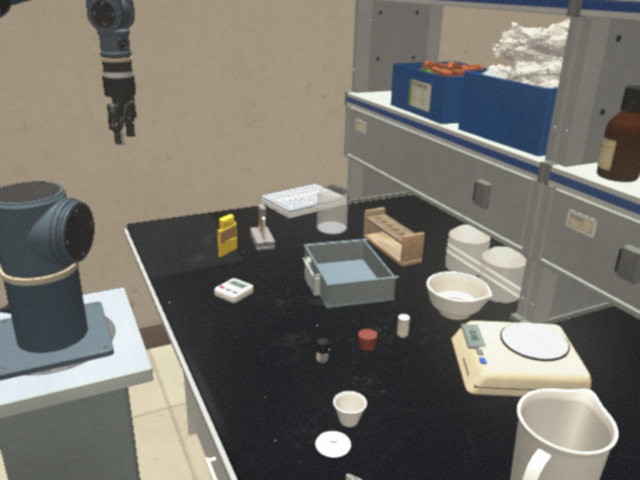

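The top view shows the bin near (328,223), the stand with holder (212,265), the yellow look-alike (218,306), the white vial (422,225), the stopper (425,258), the black vial (429,298) and the timer (307,327). The side view agrees: the holder stands in the stand at (262,230).

```bash
cat > h.py <<'E'
from station import arm
import cv2,numpy as np
from scipy.spatial.transform import Rotation as R
def ray(c,u,v,z):
    E=c["extrinsics"];d=E[:3,:3]@np.array([(u-c["cx"])/c["fx"],(v-c["cy"])/c["fy"],1]);o=E[:3,3]
    return o+d*(z-o[2])/d[2]
def pix(c,p):
    E=c["extrinsics"];q=E[:3,:3].T@(np.array(p)-E[:3,3]);return c["fx"]*q[0]/q[2]+c["cx"],c["fy"]*q[1]/q[2]+c["cy"]
def tri(ca,a,cb,b):
    f=lambda c,p:(c["extrinsics"][:3,3],c["extrinsics"][:3,:3]@np.array([(p[0]-c["cx"])/c["fx"],(p[1]-c["cy"])/c["fy"],1]))
    (o1,d1),(o2,d2)=f(ca,a),f(cb,b)
    s=np.linalg.lstsq(np.c_[d1,-d2],o2-o1,rcond=None)[0];p,q=o1+s[0]*d1,o2+s[1]*d2
    return (p+q)/2,np.linalg.norm(p-q)
def tool():
    o=arm.get_obs();q=o["orientation"];return o["ee_pos"],R.from_quat(np.r_[q[1:],q[0]])
def togo(p,xdir=None):
    """mm shift in tool axes to TCP target p with the tool as it stands; turn about tool z so jaws open along xdir"""
    e,r=tool();print("shift tool mm",np.round(1000*r.inv().apply(np.array(p)-e),1),end=" ")
    x=r.as_matrix()[:,0];print("tilt z",np.round(r.as_matrix()[:,2],3),"jaw yaw",round(np.arctan2(x[1],x[0]),3),end=" ")
    if xdir is not None:
        a=-(xdir-np.arctan2(x[1],x[0]));print("rz",round((a+np.pi/2)%np.pi-np.pi/2,3),end="")
    print()
def snap(n,name):
    c=arm.get_calibration(n);f=arm.grab_frame(n)[:,:,::-1].copy();cv2.imwrite(f"pics/{name}.png",f);return c,f
E
python3 - <<'E'
from h import *
c=arm.get_calibration("top");f=cv2.imread("pics/top0.png")
for n,u,v,z in [("white",422,225,.03),("black",429,298,.03),("stopper",425,258,.02),("binL",280,250,.055),("binR",362,262,.055),("binTL",291,187,.055),("binTR",375,199,.055),("standc",212,265,.05),("timer",307,327,.018),("beaker",206,177,.05),("yellow",218,306,.03)]:
    print(n,np.round(ray(c,u,v,z),3))
a=cv2.resize(f[170:350,180:400],None,fx=3.6,fy=3.3,interpolation=cv2.INTER_CUBIC);cv2.imwrite("pics/crop.png",a)
E
```

```text
white [ 0.609 -0.252  0.03 ]
black [ 0.429 -0.26   0.03 ]
stopper [ 0.528 -0.258  0.02 ]
binL [0.544 0.097 0.055]
binR [ 0.514 -0.098  0.055]
binTL [0.7   0.071 0.055]
binTR [ 0.668 -0.134  0.055]
standc [0.509 0.259 0.05 ]
timer [0.363 0.033 0.018]
beaker [0.728 0.281 0.05 ]
yellow [0.413 0.245 0.03 ]
```

View pics/crop.png

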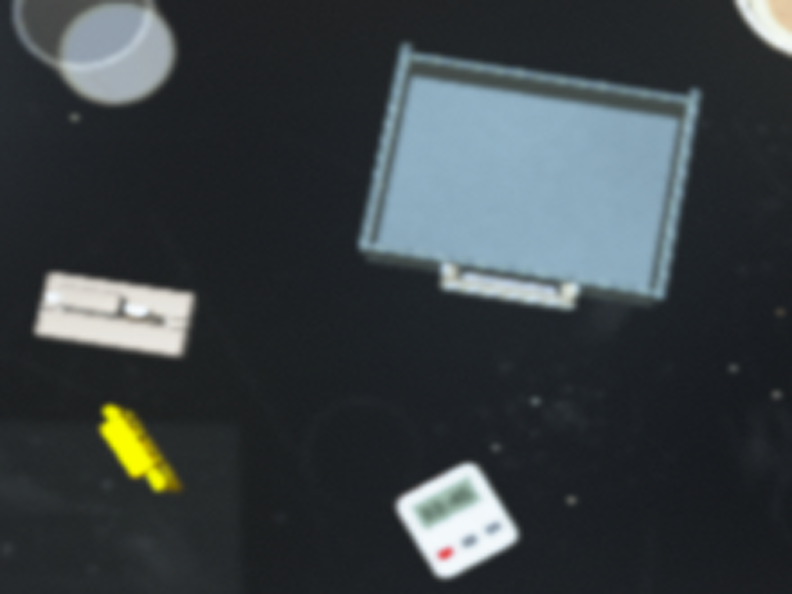

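The crop shows the bin yawed about -9°, its rail at about (510,285), and the stand with the bar at about (120,312). Next I work out the move above the black vial.

```bash
python3 - <<'E'
from h import *
togo([.38,-.258,.23],np.pi/2)
togo([.429,-.26,.18],np.pi/2)
E
```

```text
shift tool mm [-593.4  454.2    1.4] tilt z [-0.001 -0.002 -1.   ] jaw yaw 1.125 rz -0.446
shift tool mm [-573.9  499.3   51.3] tilt z [-0.001 -0.002 -1.   ] jaw yaw 1.125 rz -0.446
```

```bash
python3 -m jog '[{"x":-48,"y":39},{"x":-48,"y":39},{"x":-48,"y":39},{"x":-48,"y":39},{"x":-48,"y":39},{"x":-48,"y":39},{"x":-48,"y":39},{"x":-48,"y":39},{"x":-48,"y":39},{"x":-48,"y":39},{"x":-48,"y":39},{"x":-48,"y":39}]' 60; python3 -m jog '[{"rz":-0.15},{"rz":-0.15},{"rz":-0.146},{}]'; python3 - <<'E'
from h import *
togo([.38,-.258,.23],np.pi/2)
c,f=snap("wrist","w1");np.save("w1.npy",c["extrinsics"])
for n,p in [("black",[.429,-.26,.043]),("stop",[.528,-.258,.027]),("white",[.609,-.252,.043])]: print(n,pix(c,p))
E
```

```text
shift tool mm [-593.4  454.2    1.4] tilt z [-0.001 -0.002 -1.   ] jaw yaw 1.125 rz -0.446
black (np.float64(-140.38284193538448), np.float64(600.7952256308827))
stop (np.float64(-71.84941854477228), np.float64(631.9982518218551))
white (np.float64(-39.035807250023936), np.float64(681.5472740257452))validation failed for argument at $[0]...
validation failed for argument at $[0]...
```

View pics/w1.png

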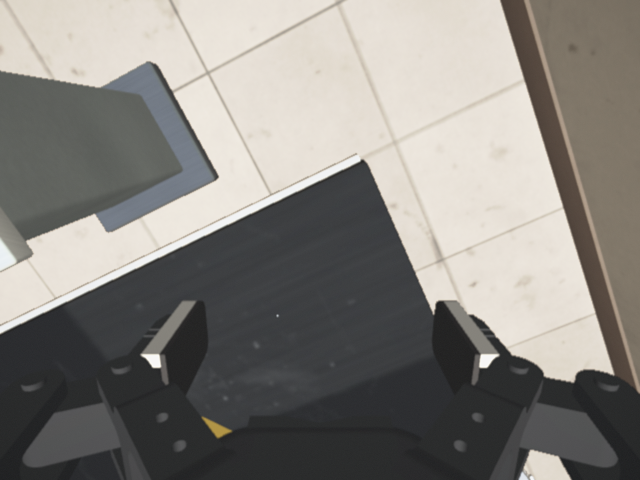

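The move was refused and nothing moved. The wrist view shows only the table corner, with the fingers at the bottom. I'll retry with all six keys in each row.

```bash
python3 -m jog '[{"x":-48,"y":39,"z":0,"rx":0,"ry":0,"rz":0}]' 60 || python3 -m jog '[{"x":-48.0,"y":39.0,"z":0.0,"rx":0.0,"ry":0.0,"rz":0.0}]'
```

```text
clock: 0.28
ee_pos: [0.2405, 0.4146, 0.2289]
orientation: [0.0, 0.845, 0.535, -0.001]
wrist_force: [1.7, -1.2, 1.0]
opening: 0.0695
```

```bash
python3 -m jog '[{"x":-48,"y":39,"z":0,"rx":0,"ry":0,"rz":0},{"x":-48,"y":39,"z":0,"rx":0,"ry":0,"rz":0},{"x":-48,"y":39,"z":0,"rx":0,"ry":0,"rz":0},{"x":-48,"y":39,"z":0,"rx":0,"ry":0,"rz":0},{"x":-48,"y":39,"z":0,"rx":0,"ry":0,"rz":0},{"x":-48,"y":39,"z":0,"rx":0,"ry":0,"rz":0},{"x":-48,"y":39,"z":0,"rx":0,"ry":0,"rz":0},{"x":-48,"y":39,"z":0,"rx":0,"ry":0,"rz":0},{"x":-48,"y":39,"z":0,"rx":0,"ry":0,"rz":0},{"x":-48,"y":39,"z":0,"rx":0,"ry":0,"rz":0},{"x":-48,"y":39,"z":0,"rx":0,"ry":0,"rz":0}]' 60; python3 -m jog '[{"x":0,"y":0,"z":0,"rx":0,"ry":0,"rz":-0.15},{"x":0,"y":0,"z":0,"rx":0,"ry":0,"rz":-0.15},{"x":0,"y":0,"z":0,"rx":0,"ry":0,"rz":-0.146},{"x":0,"y":0,"z":0,"rx":0,"ry":0,"rz":0}]'; python3 - <<'E'
from h import *
togo([.38,-.258,.23],np.pi/2)
c,f=snap("wrist","w2");np.save("w2.npy",c["extrinsics"])
for n,p in [("black",[.429,-.26,.043]),("stop",[.528,-.258,.027]),("white",[.609,-.252,.043])]: print(n,pix(c,p))
E
```

```text
clock: 1.65
ee_pos: [0.4002, -0.2499, 0.2311]
orientation: [-0.0, 0.846, 0.533, 0.0]
wrist_force: [0.5, 0.5, 1.0]
opening: 0.0509
clock: 2.15
ee_pos: [0.4001, -0.2477, 0.2309]
orientation: [-0.0, 0.708, 0.707, -0.0]
wrist_force: [-0.2, 0.5, -0.5]
opening: 0.0511
shift tool mm [-10.3 -20.1   0.9] tilt z [-0.001  0.001 -1.   ] jaw yaw 1.569 rz -0.002
black (np.float64(305.1471908703576), np.float64(240.40639725986597))
stop (np.float64(308.89784706567985), np.float64(329.33265919853034))
white (np.float64(315.04710814999714), np.float64(407.2304765367278))
```

View pics/w2.png

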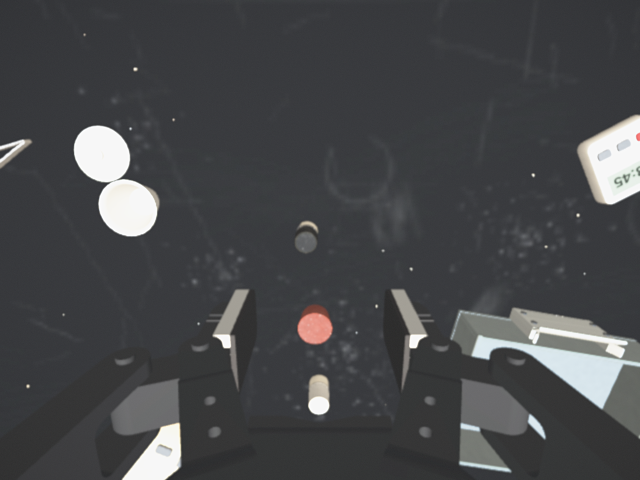

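The wrist view shows the black cap at (306,242), the stopper at (315,325), the white cap at (319,404), and the rail on the bin's front at about (580,335).

```bash
python3 - <<'E'
from h import *
c=arm.get_calibration("wrist");b=ray(c,306,242,.043);w=ray(c,319,404,.043);s=ray(c,315,325,.027);print(b,w,s)
togo([b[0],b[1],.010],np.pi/2)
E
```

```text
[ 0.43060167 -0.2592581   0.043     ] [ 0.60520914 -0.24803087  0.043     ] [ 0.52324824 -0.25186228  0.027     ]
shift tool mm [-11.6  30.6 221. ] tilt z [-0.001  0.    -1.   ] jaw yaw 1.568 rz -0.002
```

```bash
python3 -m jog '[{"x":-12,"y":30,"z":40,"rx":0,"ry":0,"rz":0},{"x":0,"y":0,"z":60,"rx":0,"ry":0,"rz":0},{"x":0,"y":0,"z":60,"rx":0,"ry":0,"rz":0},{"x":0,"y":0,"z":40,"rx":0,"ry":0,"rz":0},{"x":0,"y":0,"z":21,"rx":0,"ry":0,"rz":0},{"x":0,"y":0,"z":0,"rx":0,"ry":0,"rz":0}]'; python3 -m jog '[{"x":0,"y":0,"z":0,"rx":0,"ry":0,"rz":0},{"x":0,"y":0,"z":0,"rx":0,"ry":0,"rz":0},{"x":0,"y":0,"z":0,"rx":0,"ry":0,"rz":0},{"x":0,"y":0,"z":0,"rx":0,"ry":0,"rz":0}]' 10 30; python3 -m jog '[{"x":0,"y":0,"z":-50,"rx":0,"ry":0,"rz":0},{"x":0,"y":0,"z":-60,"rx":0,"ry":0,"rz":0},{"x":0,"y":0,"z":-20,"rx":0,"ry":0,"rz":0},{"x":0,"y":0,"z":0,"rx":0,"ry":0,"rz":0}]';  python3 - <<'E'
from h import *
togo([.60,-.03,.14])
E
```

```text
clock: 2.95
ee_pos: [0.4283, -0.2581, 0.0078]
orientation: [-0.003, 0.708, 0.707, -0.0]
wrist_force: [0.8, 0.1, 1.0]
opening: 0.0513
clock: 3.45
ee_pos: [0.4317, -0.2609, 0.0123]
orientation: [0.002, 0.707, 0.707, 0.0]
wrist_force: [-0.1, 0.1, 6.6]
opening: 0.0213
clock: 3.95
ee_pos: [0.4316, -0.2609, 0.1427]
orientation: [0.002, 0.707, 0.707, 0.0]
wrist_force: [0.4, -0.7, -0.2]
opening: 0.0207
shift tool mm [230.9 168.4   2.6] tilt z [ 0.004 -0.003 -1.   ] jaw yaw 1.571
```

```bash
python3 -m jog '[{"x":47,"y":33,"z":0,"rx":0,"ry":0,"rz":0},{"x":47,"y":33,"z":0,"rx":0,"ry":0,"rz":0},{"x":47,"y":33,"z":0,"rx":0,"ry":0,"rz":0},{"x":47,"y":33,"z":0,"rx":0,"ry":0,"rz":0},{"x":47,"y":33,"z":0,"rx":0,"ry":0,"rz":0},{"x":46,"y":33,"z":0,"rx":0,"ry":0,"rz":0},{"x":0,"y":0,"z":0,"rx":0,"ry":0,"rz":0}]'; python3 -m jog '[{"x":0,"y":0,"z":50,"rx":0,"ry":0,"rz":0},{"x":0,"y":0,"z":50,"rx":0,"ry":0,"rz":0},{"x":0,"y":0,"z":20,"rx":0,"ry":0,"rz":0},{"x":0,"y":0,"z":0,"rx":0,"ry":0,"rz":0}]';python3 -m jog '[{"x":0,"y":0,"z":0,"rx":0,"ry":0,"rz":0},{"x":0,"y":0,"z":0,"rx":0,"ry":0,"rz":0},{"x":0,"y":0,"z":0,"rx":0,"ry":0,"rz":0}]' 60;python3 -m jog '[{"x":0,"y":0,"z":-60,"rx":0,"ry":0,"rz":0},{"x":0,"y":0,"z":-60,"rx":0,"ry":0,"rz":0},{"x":0,"y":0,"z":0,"rx":0,"ry":0,"rz":0}]';  python3 - <<'E'
from h import *
togo([.6045,-.249,.01],np.pi/2)
snap("wrist","w3")
E
```

```text
clock: 4.82
ee_pos: [0.628, 0.0249, 0.1361]
orientation: [-0.002, 0.705, 0.709, -0.001]
wrist_force: [0.1, -0.2, -0.4]
opening: 0.0212
clock: 5.32
ee_pos: [0.6261, 0.0205, 0.0183]
orientation: [-0.002, 0.707, 0.707, -0.002]
wrist_force: [0.7, -0.1, -0.6]
opening: 0.0209
clock: 5.7
ee_pos: [0.6291, 0.0211, 0.0215]
orientation: [0.001, 0.707, 0.707, 0.001]
wrist_force: [-0.4, -0.4, -0.6]
opening: 0.0513
clock: 6.08
ee_pos: [0.6329, 0.021, 0.149]
orientation: [0.006, 0.707, 0.707, 0.005]
wrist_force: [0.6, -0.3, 0.2]
opening: 0.0514
shift tool mm [-269.8  -30.6  138.8] tilt z [ 0.015 -0.001 -1.   ] jaw yaw 1.571 rz 0.0
```

```bash
python3 -m jog '[{"x":-54,"y":-5,"z":0,"rx":0,"ry":0,"rz":0},{"x":-54,"y":-5,"z":0,"rx":0,"ry":0,"rz":0},{"x":-54,"y":-5,"z":0,"rx":0,"ry":0,"rz":0},{"x":-54,"y":-5,"z":0,"rx":0,"ry":0,"rz":0},{"x":-54,"y":-5,"z":0,"rx":0,"ry":0,"rz":0},{"x":0,"y":0,"z":0,"rx":0,"ry":0,"rz":0},{"x":0,"y":0,"z":0,"rx":0,"ry":0,"rz":0}]' 60;  python3 - <<'E'
from h import *
togo([.6045,-.249,.01],np.pi/2)
c,f=snap("top","t1");g=cv2.resize(f[150:350,160:460],None,fx=2.6,fy=2.6,interpolation=cv2.INTER_CUBIC)
cw,fw=snap("wrist","w4")
cv2.imwrite("pics/m1.png",cv2.resize(np.vstack([g,cv2.resize(fw,(780,585))]),None,fx=.54,fy=.54))
E
```

```text
clock: 7.0
ee_pos: [0.6025, -0.2483, 0.1387]
orientation: [-0.001, 0.707, 0.707, -0.0]
wrist_force: [0.8, -0.2, -0.4]
opening: 0.0515
shift tool mm [ -0.9   2.3 128.7] tilt z [-0.002  0.002 -1.   ] jaw yaw 1.57 rz -0.0
```

View pics/m1.png

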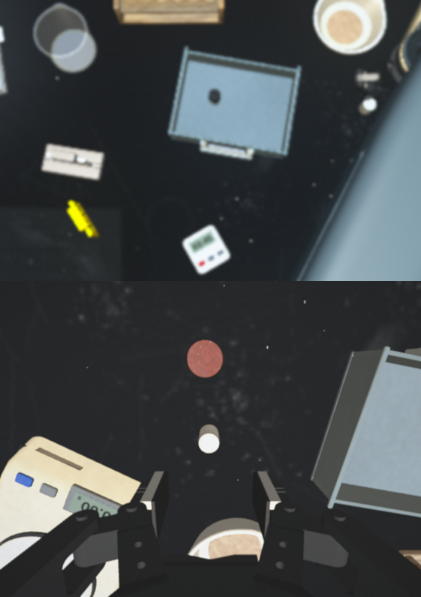

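The black vial stands in the bin. The white cap shows at about (316,246) in the wrist picture.

```bash
python3 - <<'E'
from h import *
f=cv2.imread("pics/w4.png");c=arm.get_calibration("wrist")
m=(f[200:275,280:350].min(2)>190).astype(np.uint8);n,l,s,ce=cv2.connectedComponentsWithStats(m);i=1+s[1:,4].argmax()
u,v=ce[i]+[280,200];p=ray(c,u,v,.043);print(u,v,s[i],p);togo([p[0],p[1],.010])
E
```

```text
316.9829302987198 246.2773826458037 [ 22  32  31  29 703] [ 0.6082943  -0.24813933  0.043     ]
shift tool mm [ -1.    5.4 129.5] tilt z [-0.001  0.001 -1.   ] jaw yaw 1.572
```

```bash
python3 -m jog '[{"x":-1,"y":5,"z":30,"rx":0,"ry":0,"rz":0},{"x":0,"y":0,"z":50,"rx":0,"ry":0,"rz":0},{"x":0,"y":0,"z":35,"rx":0,"ry":0,"rz":0},{"x":0,"y":0,"z":14,"rx":0,"ry":0,"rz":0},{"x":0,"y":0,"z":0,"rx":0,"ry":0,"rz":0}]'; python3 -m jog '[{"x":0,"y":0,"z":0,"rx":0,"ry":0,"rz":0},{"x":0,"y":0,"z":0,"rx":0,"ry":0,"rz":0},{"x":0,"y":0,"z":0,"rx":0,"ry":0,"rz":0},{"x":0,"y":0,"z":0,"rx":0,"ry":0,"rz":0}]' 10 30; python3 -m jog '[{"x":0,"y":0,"z":-50,"rx":0,"ry":0,"rz":0},{"x":0,"y":0,"z":-60,"rx":0,"ry":0,"rz":0},{"x":0,"y":0,"z":-20,"rx":0,"ry":0,"rz":0},{"x":0,"y":0,"z":0,"rx":0,"ry":0,"rz":0}]';  python3 - <<'E'
from h import *
togo([.595,-.05,.02])
E
```

```text
clock: 7.72
ee_pos: [0.6078, -0.2484, 0.0105]
orientation: [-0.001, 0.707, 0.708, -0.0]
wrist_force: [0.3, -0.6, 0.6]
opening: 0.0508
clock: 8.22
ee_pos: [0.6101, -0.2505, 0.0141]
orientation: [0.002, 0.707, 0.707, 0.001]
wrist_force: [-0.5, 1.6, 6.9]
opening: 0.0208
clock: 8.72
ee_pos: [0.6098, -0.2509, 0.1445]
orientation: [0.003, 0.707, 0.707, 0.001]
wrist_force: [-0.1, 0.9, 0.0]
opening: 0.0209
shift tool mm [201.2 -15.5 123.9] tilt z [ 0.005 -0.003 -1.   ] jaw yaw 1.571
```

```bash
python3 -m jog '[{"x":50,"y":-4,"z":0,"rx":0,"ry":0,"rz":0},{"x":50,"y":-4,"z":0,"rx":0,"ry":0,"rz":0},{"x":50,"y":-4,"z":0,"rx":0,"ry":0,"rz":0},{"x":50,"y":-3,"z":0,"rx":0,"ry":0,"rz":0},{"x":0,"y":0,"z":0,"rx":0,"ry":0,"rz":0},{"x":0,"y":0,"z":50,"rx":0,"ry":0,"rz":0},{"x":0,"y":0,"z":50,"rx":0,"ry":0,"rz":0},{"x":0,"y":0,"z":21,"rx":0,"ry":0,"rz":0},{"x":0,"y":0,"z":0,"rx":0,"ry":0,"rz":0}]';python3 -m jog '[{"x":0,"y":0,"z":0,"rx":0,"ry":0,"rz":0},{"x":0,"y":0,"z":0,"rx":0,"ry":0,"rz":0},{"x":0,"y":0,"z":0,"rx":0,"ry":0,"rz":0}]' 55;python3 -m jog '[{"x":0,"y":0,"z":-60,"rx":0,"ry":0,"rz":0},{"x":0,"y":-40,"z":-40,"rx":0,"ry":0,"rz":0},{"x":0,"y":-60,"z":-20,"rx":0,"ry":0,"rz":0},{"x":0,"y":-60,"z":0,"rx":0,"ry":0,"rz":0},{"x":30,"y":-30,"z":-40,"rx":0,"ry":0,"rz":0},{"x":0,"y":0,"z":0,"rx":0,"ry":0,"rz":0},{"x":0,"y":0,"z":0,"rx":0,"ry":0,"rz":0}]';  python3 - <<'E'
from h import *
togo([.42,.24,.21])
c,f=snap("wrist","w5");np.save("w5.npy",c["extrinsics"])
print(tool()[0],[np.round(pix(c,p)) for p in([.52,-.004,.05],[.51,.26,.1])])
E
```

```text
clock: 9.85
ee_pos: [0.5906, -0.0504, 0.0166]
orientation: [-0.002, 0.707, 0.707, -0.002]
wrist_force: [-0.4, -0.4, -0.1]
opening: 0.0215
clock: 10.22
ee_pos: [0.5936, -0.05, 0.0207]
orientation: [0.0, 0.707, 0.707, 0.0]
wrist_force: [-0.7, 0.2, 0.2]
opening: 0.0467
clock: 11.1
ee_pos: [0.4047, -0.02, 0.1808]
orientation: [0.001, 0.707, 0.707, 0.001]
wrist_force: [-0.5, 0.1, -0.4]
opening: 0.0469
shift tool mm [260.   15.5 -29.3] tilt z [ 0.003 -0.001 -1.   ] jaw yaw 1.571 
[ 0.40462371 -0.0200865   0.18021844] [array([338., 360.]), array([725., 392.])]
```

View pics/w5.png

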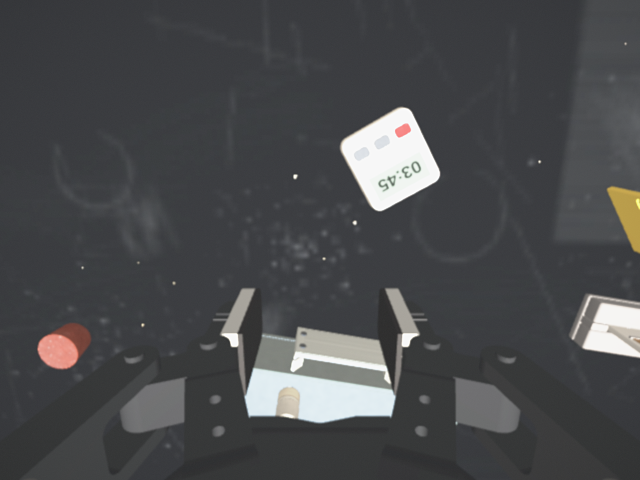

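The white vial is in the bin at (288,400), the rail's lip lies around (340,350), and the stand is at the right edge. I move over to the stand.

```bash
python3 -m jog '[{"x":54,"y":2,"z":-10,"rx":0,"ry":0,"rz":0},{"x":54,"y":2,"z":-10,"rx":0,"ry":0,"rz":0},{"x":54,"y":2,"z":-10,"rx":0,"ry":0,"rz":0},{"x":54,"y":2,"z":-10,"rx":0,"ry":0,"rz":0},{"x":54,"y":2,"z":-10,"rx":0,"ry":0,"rz":0},{"x":0,"y":0,"z":0,"rx":0,"ry":0,"rz":0},{"x":0,"y":0,"z":0,"rx":0,"ry":0,"rz":0}]' 100;  python3 - <<'E'
from h import *
c,f=snap("wrist","w6");np.save("w6.npy",c["extrinsics"]);print(tool()[0])
E
```

```text
clock: 12.02
ee_pos: [0.4141, 0.2499, 0.2289]
orientation: [-0.0, 0.707, 0.707, -0.001]
wrist_force: [0.4, 0.3, -0.1]
opening: 0.0859
[0.41411362 0.24934827 0.22907131]
```

View pics/w6.png

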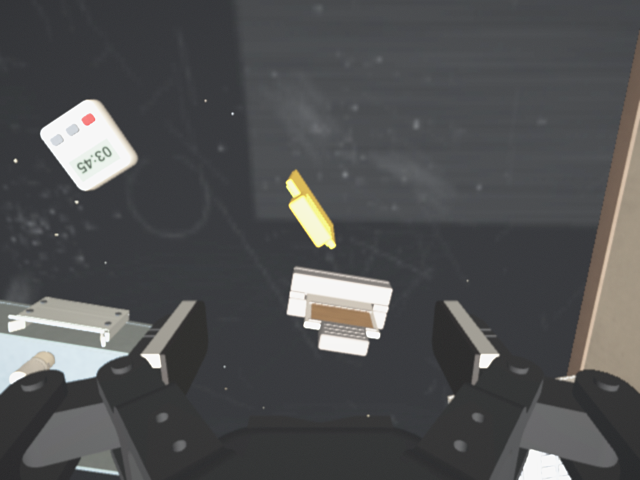

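The brown card at (340,317) faces the robot, so no flip is needed. The grip bar's top is at about (344,343), and the yellow look-alike at (312,212).

```bash
python3 - <<'E'
from h import *
f=cv2.imread("pics/w6.png");c=arm.get_calibration("wrist")
g=f[325:362,312:376].min(2)
for r in range(0,37,2): print(325+r,' '.join(f"{v:3d}" for v in g[r,::3]))
E
```

```text
325 247 247 248 122 129 163 144 168 156 134 132 115 112 113 106 103  98  95  92  92 125 186
327 251 249 250 110 151 140 137 127 122 154 152 156 166 133 138 116 114 115 145 125 108 180
329 115 163 219 109 123 132 160 152 189 153 131 131 121 138 161 148 184 142 227 236 231 208
331  55  55  80 110 149 167 132 137 125 125 153 148 174 170 131 134 124 130 229 245 237 225
333  57  57  89 127 140 135 152 155 153 180 134 139 129 125 143 151 154 180 241 247 247 248
335  56  57  89 216 231 221 194 169 147 136 141 164 151 185 152 138 132 125 189 248 248 247
337  59  58  87 238 245 245 244 241 234 224 204 177 155 140 141 165 149 172 129 218 255 254
339  58  57  98 243 245 245 245 245 245 245 244 242 237 228 214 186 162 143 129  63  58  84
341  61  58 113 244 245 245 245 245 245 245 245 245 245 244 244 242 238 230 220 101  57  57
343  65  59 131 244 244 244 244 244 244 244 244 244 244 244 244 244 244 244 244 124  58  56
345  67  59 153 244 244 244 244 244 244 244 244 244 244 244 244 244 244 244 245  86  59  58
347  64  63 146 245 245 244 244 244 244 244 244 244 244 244 244 244 244 244 243  67  57  58
349  62  64  71 162 190 226 241 244 244 244 244 244 244 244 243 244 244 244 238  56  59  59
351  59  63  59  56  59  77 102 143 181 218 238 244 244 244 244 244 244 244 232  55  59  57
353  58  63  60  59  57  57  56  57  59  75  99 129 166 202 233 242 244 245 173  57  58  57
355  58  63  62  61  58  57  59  59  60  61  62  56  56  67  85 104 146 187  94  57  58  58
357  59  61  62  59  59  58  57  58  61  62  61  59  59  57  57  56  56  59  56  58  58  58
359  59  60  60  59  59  57  57  58  59  61  60  60  59  58  58  59  59  57  58  58  57  58
361  59  58  59  59  58  58  59  58  59  58  58  60  62  62  59  60  58  60  57  58  58  58
```

```bash
python3 - <<'E'
from h import *
f=cv2.imread("pics/w6.png");c=arm.get_calibration("wrist")
m=np.zeros((480,640),np.uint8);m[334:358,314:370]=f[334:358,314:370].min(2)>208
m=cv2.morphologyEx(m,cv2.MORPH_OPEN,np.ones((3,3)));n,l,s,ce=cv2.connectedComponentsWithStats(m);i=1+s[1:,4].argmax()
cn=cv2.findContours((l==i).astype(np.uint8),0,1)[0][0].reshape(-1,2)
P=np.array([ray(c,u,v,.101)[:2] for u,v in cn],np.float32)*1000
print(s[i],ce[i],cv2.minAreaRect(P),ray(c,*ce[i],.101))
E
```

```text
[319 335  49  20 683] [343.04245974 344.47877013] ((511.9043273925781, 268.7522888183594), (38.703609466552734, 12.91642951965332), 80.19718170166016) [0.51184784 0.26860594 0.101     ]
```

```bash
python3 -m jog '[{"x":0,"y":0,"z":0,"rx":0,"ry":0,"rz":-0.175},{"x":0,"y":0,"z":0,"rx":0,"ry":0,"rz":-0.175},{"x":0,"y":0,"z":0,"rx":0,"ry":0,"rz":-0.175},{"x":0,"y":0,"z":0,"rx":0,"ry":0,"rz":-0.175},{"x":0,"y":0,"z":0,"rx":0,"ry":0,"rz":-0.175},{"x":0,"y":0,"z":0,"rx":0,"ry":0,"rz":-0.175},{"x":0,"y":0,"z":0,"rx":0,"ry":0,"rz":-0.175},{"x":0,"y":0,"z":0,"rx":0,"ry":0,"rz":-0.175},{"x":0,"y":0,"z":0,"rx":0,"ry":0,"rz":0}]' 60;  python3 - <<'E'
from h import *
togo([.512,.2687,.17],-.171); togo([.512-.017*.6,.2687-.1,.17],-.171)
E
```

```text
clock: 13.2
ee_pos: [0.4142, 0.2487, 0.2297]
orientation: [-0.0, 0.088, 0.996, -0.0]
wrist_force: [-0.0, 0.5, 0.4]
opening: 0.0513
shift tool mm [-92.9  36.8  59.6] tilt z [-0.001 -0.    -1.   ] jaw yaw 2.966 rz -0.004
shift tool mm [-100.3  -63.5   59.7] tilt z [-0.001 -0.    -1.   ] jaw yaw 2.966 rz -0.004
```

```bash
python3 -m jog '[{"x":-31,"y":12,"z":13,"rx":0,"ry":0,"rz":0},{"x":-31,"y":12,"z":13,"rx":0,"ry":0,"rz":0},{"x":-31,"y":13,"z":14,"rx":0,"ry":0,"rz":0},{"x":0,"y":0,"z":0,"rx":0,"ry":0,"rz":0},{"x":0,"y":0,"z":0,"rx":0,"ry":0,"rz":0}]';  python3 - <<'E'
from h import *
togo([.512,.2687,.07],-.171)
c,f=snap("wrist","w7");np.save("w7.npy",c["extrinsics"])
print(pix(c,[.512,.2687,.101]))
E
```

```text
clock: 13.82
ee_pos: [0.5115, 0.2701, 0.19]
orientation: [-0.001, 0.086, 0.996, -0.0]
wrist_force: [-0.3, 0.5, 0.9]
opening: 0.0512
shift tool mm [ -0.9  -1.2 120. ] tilt z [-0.001 -0.    -1.   ] jaw yaw 2.968 rz -0.002
(np.float64(318.6400335355824), np.float64(239.48357702485796))
```

View pics/w7.png

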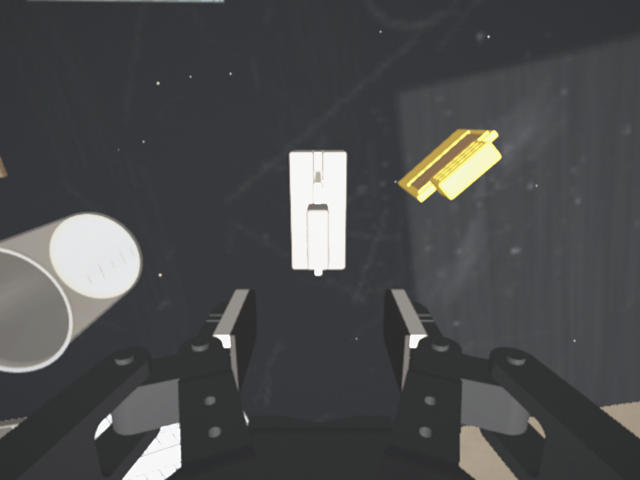

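The bar's top is centred at about (318,237), where the estimate put it, and parallel to the pads. I lower and grip.

```bash
python3 -m jog '[{"x":-1,"y":-2,"z":40,"rx":0,"ry":0,"rz":0},{"x":0,"y":0,"z":40,"rx":0,"ry":0,"rz":0},{"x":0,"y":0,"z":25,"rx":0,"ry":0,"rz":0},{"x":0,"y":0,"z":15,"rx":0,"ry":0,"rz":0},{"x":0,"y":0,"z":0,"rx":0,"ry":0,"rz":0},{"x":0,"y":0,"z":0,"rx":0,"ry":0,"rz":0}]' 60; python3 -m jog '[{"x":0,"y":0,"z":0,"rx":0,"ry":0,"rz":0},{"x":0,"y":0,"z":0,"rx":0,"ry":0,"rz":0},{"x":0,"y":0,"z":0,"rx":0,"ry":0,"rz":0},{"x":0,"y":0,"z":0,"rx":0,"ry":0,"rz":0},{"x":0,"y":0,"z":0,"rx":0,"ry":0,"rz":0}]' 5 50; python3 - <<'E'
from h import *
o=arm.get_obs();print(o["wrist_force"],o["opening"],tool()[1].as_matrix()[:,2])
E
```

```text
clock: 14.62
ee_pos: [0.5135, 0.2691, 0.072]
orientation: [0.001, 0.085, 0.996, 0.001]
wrist_force: [0.2, -0.2, -0.4]
opening: 0.0513
clock: 15.25
ee_pos: [0.5132, 0.269, 0.0712]
orientation: [0.001, 0.085, 0.996, 0.0]
wrist_force: [0.1, 0.4, 5.6]
opening: 0.0133
[0.0894909  0.41288984 5.62059416] 0.013329328020716492 [ 1.79979642e-03  8.19015721e-04 -9.99998045e-01]
```

```bash
python3 -m jog '[{"x":0,"y":0,"z":-20,"rx":0,"ry":0,"rz":0},{"x":0,"y":0,"z":-40,"rx":0,"ry":0,"rz":0},{"x":0,"y":0,"z":-50,"rx":0,"ry":0,"rz":0},{"x":0,"y":0,"z":0,"rx":0,"ry":0,"rz":0}]'; python3 - <<'E'
from h import *
a=cv2.imread("pics/w6.png")[285:355,0:150];b=cv2.imread("pics/w5.png")[315:385,250:400]
t=cv2.imread("pics/t1.png")[180:270,275:380]
k=cv2.INTER_CUBIC
cv2.imwrite("pics/m2.png",np.vstack([cv2.resize(a,(600,280),interpolation=k),cv2.resize(b,(600,280),interpolation=k)]))
E
```

```text
clock: 15.75
ee_pos: [0.5151, 0.2696, 0.185]
orientation: [0.004, 0.085, 0.996, 0.002]
wrist_force: [0.5, -0.0, -0.2]
opening: 0.0132
```

View pics/m2.png

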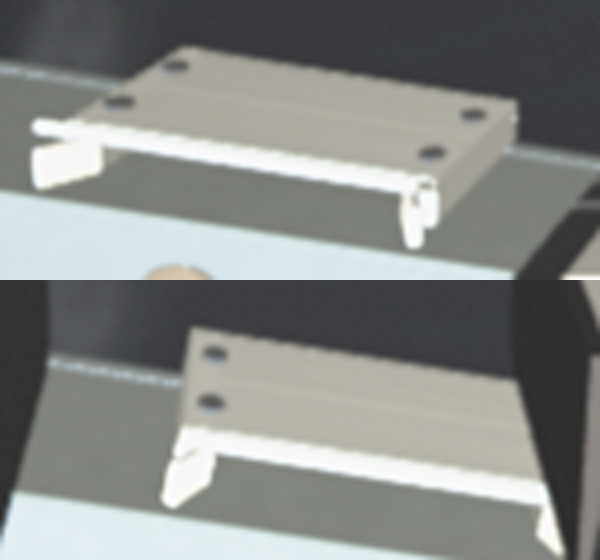

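The crops show the rail's lip with four screws and its bright flare edge. In the top crop the flare runs from (33,127) to (437,188); the cheeks lie behind it and the bin's front face behind those. I now compute the slot pose.

```bash
python3 - <<'E'
from h import *
c6=arm.get_calibration("wrist");c5=dict(c6);c5["extrinsics"]=np.load("w5.npy");c6["extrinsics"]=np.load("w6.npy")
A=lambda u,v:(u/4,285+v/4); B=lambda u,v:(250+u/4,315+(v-280)/4)
pr=lambda n,p:print(n,np.round(p,4))
for n,c,p in [("w6 base",c6,A(5,72)),("w6 base",c6,A(100,86)),("w6 base",c6,A(530,152)),("w6 base",c6,A(590,162)),("w5 base",c5,B(60,364)),("w5 base",c5,B(170,380))]: pr(n,ray(c,*p,0))
for n,c,p in [("w6 wall top",c6,A(5,192)),("w6 wt",c6,A(500,272)),("w5 wt",c5,B(20,494)),("w5 wt",c5,B(420,558))]: pr(n,ray(c,*p,.055))
for n,c,p in [("w6 flareL",c6,A(33,127)),("w6 flareR",c6,A(437,188)),("w5 flareL",c5,B(180,436)),("w5 flare mid",c5,B(540,495))]: pr(n,ray(c,*p,.051))
for n,a,b in [("lip botL",(185,46),(192,328)),("screwTL",(176,67),(215,354)),("screwBL",(119,102),(211,402)),("flareL",(35,127),(182,432))]:
    p,e=tri(c6,A(*a),c5,B(*b));pr(n,np.r_[p,e])
pr("botR z?",ray(c6,*A(518,100),.012)); pr("screw TR",ray(c6,*A(473,115),.015));pr("screw BR",ray(c6,*A(432,153),.03))
# bin from top cam
f=cv2.imread("pics/t1.png");c=arm.get_calibration("top")
hsv=cv2.cvtColor(f,cv2.COLOR_BGR2HSV);m=cv2.inRange(f[175:275,270:390],(90,70,50),(255,255,255));
m=cv2.morphologyEx(m,3,np.ones((5,5)))
cn=max(cv2.findContours(m,0,1)[0],key=cv2.contourArea)
for k in cv2.approxPolyDP(cn,4,True).reshape(-1,2): pr(k+[270,175],ray(c,*(k+[270,175]),.055))
togo([.52,0,.18])
E
```

```text
w6 base [ 0.5253 -0.0888  0.    ]
w6 base [ 0.5293 -0.0644  0.    ]
w6 base [0.5488 0.0479 0.    ]
w6 base [0.5518 0.0638 0.    ]
w5 base [ 0.5275 -0.0714  0.    ]
w5 base [ 0.5317 -0.0453 -0.    ]
w6 wall top [ 0.5289 -0.0456  0.055 ]
w6 wt [0.5499 0.0666 0.055 ]
w5 wt [ 0.5242 -0.0718  0.055 ]
w5 wt [0.5394 0.0098 0.055 ]
w6 flareL [ 0.5142 -0.0389  0.051 ]
w6 flareR [0.53   0.0526 0.051 ]
w5 flareL [ 0.5133 -0.0393  0.051 ]
w5 flare mid [0.5271 0.0346 0.051 ]
lip botL [ 5.18e-01 -3.98e-02 -6.00e-04  2.00e-04]
screwTL [ 5.181e-01 -3.390e-02  1.130e-02  2.000e-04]
screwBL [ 5.179e-01 -3.400e-02  3.140e-02  1.000e-04]
flareL [ 0.5141 -0.0391  0.0497  0.0015]
botR z? [0.5271 0.0534 0.012 ]
screw TR [0.5299 0.0429 0.015 ]
screw BR [0.5325 0.0399 0.03  ]
[292 183] [0.7099 0.0684 0.055 ]
[279 244] [0.5581 0.0991 0.055 ]
[298 248] [0.5482 0.0537 0.055 ]
[310 259] [0.5215 0.0251 0.055 ]
[363 260] [ 0.5185 -0.1009  0.055 ]
[374 198] [ 0.671  -0.1317  0.055 ]
shift tool mm [ -50.6 -264.9    4.2] tilt z [ 0.008  0.003 -1.   ] jaw yaw 2.971
```

```bash
python3 -m jog '[{"x":-13,"y":-52,"z":0,"rx":0,"ry":0,"rz":0},{"x":-13,"y":-52,"z":0,"rx":0,"ry":0,"rz":0},{"x":-13,"y":-52,"z":0,"rx":0,"ry":0,"rz":0},{"x":-13,"y":-52,"z":0,"rx":0,"ry":0,"rz":0},{"x":-13,"y":-53,"z":0,"rx":0,"ry":0,"rz":0},{"x":0,"y":0,"z":30,"rx":0,"ry":0,"rz":0},{"x":0,"y":0,"z":20,"rx":0,"ry":0,"rz":0},{"x":0,"y":0,"z":0,"rx":0,"ry":0,"rz":0},{"x":0,"y":0,"z":0,"rx":0,"ry":0,"rz":0}]'; python3 - <<'E'
from h import *
togo([.5333,.002,.076],-.173)
c,f=snap("wrist","w8");np.save("w8.npy",c["extrinsics"])
s,g=snap("side","s8");k=cv2.INTER_CUBIC
u,v=map(int,pix(s,[.53,0,.08]));
cv2.imwrite("pics/m3.png",np.hstack([cv2.resize(f[60:360,220:420],(400,600),interpolation=k),cv2.resize(g[v-60:v+60,u-40:u+40],(400,600),interpolation=k)]));print(u,v)
E
```

```text
clock: 16.88
ee_pos: [0.532, 0.0006, 0.1299]
orientation: [-0.0, 0.085, 0.996, -0.0]
wrist_force: [0.2, -0.2, -1.2]
opening: 0.0135
shift tool mm [-1.1  1.6 53.9] tilt z [-0.001  0.    -1.   ] jaw yaw 2.971 rz 0.003
312 253
```

View pics/m3.png

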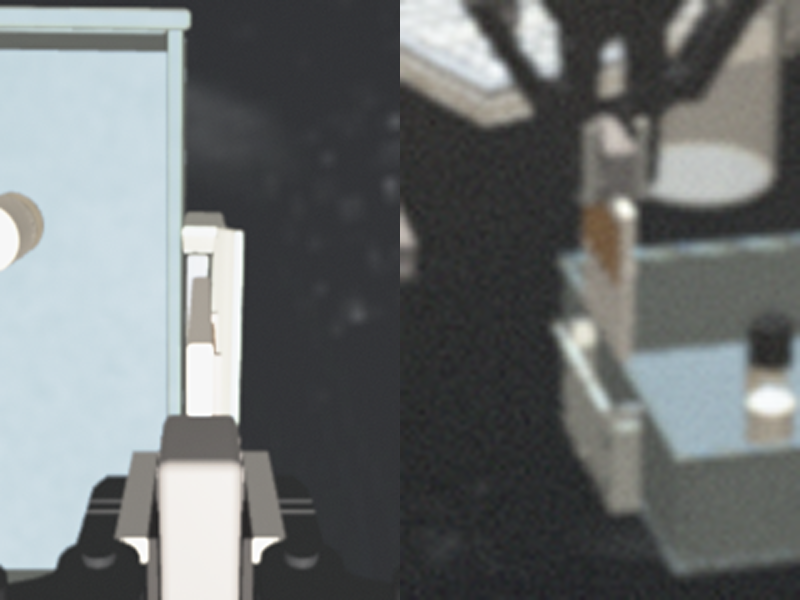

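The left half shows the plate's foot end at panel columns 192–211, row 278, and the bin wall's outer top edge at column 185. That is a gap of about 2 mm, which is centred. The near cheek ends at about row 250. The right half shows the holder above the rail with its card outward, and both vials in the bin.

```bash
python3 - <<'E'
from h import *
c=arm.get_calibration("wrist");e,r=tool();A=lambda u,v:(220+u/2,60+v/2)
for n,p,z in [("wall out",A(185,278),.055),("foot l",A(192,278),.066),("foot r",A(211,278),.066),("cheek outer",A(205,213),.051),("cheek inner",A(200,250),.051),("cheek inner low",A(200,257),.042),("cheek flare lip",A(243,230),.051)]:
    print(n,np.round(1000*r.inv().apply(ray(c,*p,z)-e),1))
E
```

```text
wall out [ -4.4 -29.4  76.1]
foot l [ -2.2 -31.5  65.1]
foot r [  3.  -31.5  65. ]
cheek outer [  1.4 -47.6  80. ]
cheek inner [ -0.  -36.9  80.1]
cheek inner low [ -0.  -33.4  89.1]
cheek flare lip [ 12.4 -42.7  80. ]
```

```bash
python3 -m jog '[{"x":0,"y":0,"z":10,"rx":0,"ry":0,"rz":0},{"x":0,"y":0,"z":6,"rx":0,"ry":0,"rz":0},{"x":0,"y":0,"z":0,"rx":0,"ry":0,"rz":0}]'; python3 -m jog '[{"x":0,"y":0,"z":6,"rx":0,"ry":0,"rz":0},{"x":0,"y":0,"z":6,"rx":0,"ry":0,"rz":0},{"x":0,"y":0,"z":0,"rx":0,"ry":0,"rz":0},{"x":0,"y":0,"z":0,"rx":0,"ry":0,"rz":0}]'
```

```text
clock: 17.35
ee_pos: [0.5315, 0.0006, 0.1131]
orientation: [-0.001, 0.085, 0.996, 0.0]
wrist_force: [0.3, 0.1, -1.4]
opening: 0.0133
clock: 17.85
ee_pos: [0.5322, 0.0005, 0.1021]
orientation: [-0.0, 0.085, 0.996, -0.0]
wrist_force: [0.7, 0.3, 0.6]
opening: 0.0134
```

```bash
python3 -m jog '[{"x":0,"y":0,"z":6,"rx":0,"ry":0,"rz":0},{"x":0,"y":0,"z":6,"rx":0,"ry":0,"rz":0},{"x":0,"y":0,"z":3,"rx":0,"ry":0,"rz":0},{"x":0,"y":0,"z":0,"rx":0,"ry":0,"rz":0},{"x":0,"y":0,"z":0,"rx":0,"ry":0,"rz":0}]'; python3 -m jog '[{"x":0,"y":0,"z":3,"rx":0,"ry":0,"rz":0},{"x":0,"y":0,"z":2,"rx":0,"ry":0,"rz":0},{"x":0,"y":0,"z":0,"rx":0,"ry":0,"rz":0},{"x":0,"y":0,"z":0,"rx":0,"ry":0,"rz":0}]'
```

```text
clock: 18.48
ee_pos: [0.5322, 0.0005, 0.0871]
orientation: [-0.0, 0.085, 0.996, 0.0]
wrist_force: [0.2, 0.2, -0.3]
opening: 0.0133
clock: 18.98
ee_pos: [0.5326, 0.0004, 0.0827]
orientation: [0.001, 0.085, 0.996, -0.0]
wrist_force: [-0.7, 0.5, 2.7]
opening: 0.0131
```

```bash
Z='{"x":0,"y":0,"z":0,"rx":0,"ry":0,"rz":0}'; python3 -m jog '[{"x":0,"y":0,"z":2,"rx":0,"ry":0,"rz":0},{"x":0,"y":0,"z":2,"rx":0,"ry":0,"rz":0},{"x":0,"y":0,"z":0,"rx":0,"ry":0,"rz":0},{"x":0,"y":0,"z":0,"rx":0,"ry":0,"rz":0}]'; python3 -m jog '[{"x":0,"y":0,"z":2,"rx":0,"ry":0,"rz":0},{"x":0,"y":0,"z":0,"rx":0,"ry":0,"rz":0},{"x":0,"y":0,"z":0,"rx":0,"ry":0,"rz":0}]';python3 -m jog '[{"x":0,"y":0,"z":1,"rx":0,"ry":0,"rz":0},{"x":0,"y":0,"z":0,"rx":0,"ry":0,"rz":0},{"x":0,"y":0,"z":0,"rx":0,"ry":0,"rz":0}]'
```

```text
clock: 19.48
ee_pos: [0.5327, 0.0004, 0.0789]
orientation: [0.001, 0.085, 0.996, -0.0]
wrist_force: [-0.6, -0.3, 6.8]
opening: 0.0131
clock: 19.85
ee_pos: [0.5327, 0.0004, 0.0772]
orientation: [0.001, 0.085, 0.996, -0.0]
wrist_force: [-1.1, 0.8, 6.5]
opening: 0.0132
clock: 20.23
ee_pos: [0.5327, 0.0004, 0.0763]
orientation: [0.001, 0.085, 0.996, -0.0]
wrist_force: [-2.0, 0.6, 8.5]
opening: 0.0134
```

```bash
python3 -m jog '[{"x":0,"y":0,"z":1,"rx":0,"ry":0,"rz":0},{"x":0,"y":0,"z":0,"rx":0,"ry":0,"rz":0},{"x":0,"y":0,"z":0,"rx":0,"ry":0,"rz":0}]'; python3 -m jog '[{"x":0,"y":0,"z":1,"rx":0,"ry":0,"rz":0},{"x":0,"y":0,"z":0,"rx":0,"ry":0,"rz":0},{"x":0,"y":0,"z":0,"rx":0,"ry":0,"rz":0}]'
```

```text
clock: 20.6
ee_pos: [0.5328, 0.0004, 0.0762]
orientation: [0.001, 0.085, 0.996, -0.0]
wrist_force: [-3.3, 0.4, 11.4]
opening: 0.0133
clock: 20.98
ee_pos: [0.5329, 0.0004, 0.0761]
orientation: [0.001, 0.085, 0.996, -0.0]
wrist_force: [-2.9, 0.5, 14.0]
opening: 0.0131
```

The arm stopped at z=0.0762 (0.076 expected), and the force rose from 8.5 to 14 N without further travel, so the seat is on its stop. One last look before handing in.

```bash
python3 - <<'E'
from h import *
c,f=snap("wrist","w9");s,g=snap("side","s9");k=cv2.INTER_CUBIC
cv2.imwrite("pics/m4.png",np.hstack([cv2.resize(f[60:360,220:420],(400,600),interpolation=k),cv2.resize(g[180:390,230:430],(400,420),interpolation=k,).copy() if 0 else cv2.resize(g[160:400,240:400],(400,600),interpolation=k)]))
o=arm.get_obs();print(o["clock"],o["wrist_force"],o["ee_pos"],o["opening"])
E
```

```text
21.075 [-3.33018764 -0.5472736  13.57194555] [5.32948027e-01 3.62655716e-04 7.61328724e-02] 0.013810104700020642
```

View pics/m4.png

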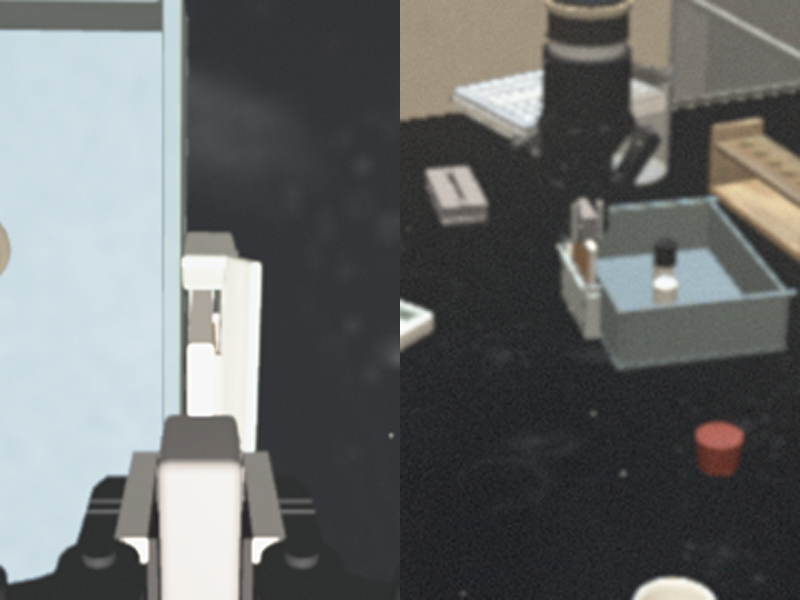

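The holder sits in the slot behind the lip with its card outward. Both vials are in the bin, the stand is empty, and the stopper is untouched.

```bash
python3 -c "
from station import arm
print(arm.sign_off())"
```

```text
the job is handed in; nothing more can be done
None
```

I dropped both vials into the bin. I then took the label holder out of its stand and pushed it down behind the lip, card outward, onto its spring seat. I handed in at about 21 s, still gripping and pressing.

- **Seat:** the push rose from about 3 N to 8.5 N over about 7 mm of travel. The arm then stopped at TCP z = 0.0761 m, where 0.076 was expected for fully home. The last steady push was about 14 N, with about 3 N sideways.
- **Last pictures:** they show the holder in the slot with the card outward, both vials standing in the bin, the stand empty and the stopper in place. The timer and beaker are only partly in that view; I did not measure the bystanders' positions again.
- **Problems and mismatches:**
  - My first two moves were refused because the rows lacked keys; nothing moved.
  - My early readings of the slot's position differed by about 3 mm. A close view just above the slot then showed it centred to about 0.3 mm across its width.

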